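# Set the hot-air station's airflow lever to the third click and start it

### The job

Set the airflow on the hot-air station: with the fingertips gently push its red lever along the slot, away from its rest end, counting the clicks, and stop when it has dropped into the third one without running past it. Then press the green start button fully down, let it come back up, and move clear. Only push and press: do not lift or shove the station, leave the orange stop button alone and leave everything else on the bench where it is.

Things in the scene. Friction and masses are not known exactly. Their poses are not given: they have to be found in the camera images.
- station_deck (a point): Hot-air station: loose grey box on rubber feet, about 3 kg, 210 (x) x 240 (y) x 85 mm high. This point is the centre of its flat top deck, 85 mm above the bench. x runs from the front panel to the back, y along the lever slot (slot at x = +15 mm), z up. Green button at x -70, y +60 mm; orange at x -70, y -60 mm; a loose jar on the back part, clear of the slot.
- lever_knob (a point): Centre of the red lever knob: 26 (station x) x 12 (along the slot) x 28 mm high, from 8 to 36 mm above the deck, on a thin stem. Axes as the station's. It only slides along the slot, between station y = -55 and +55 mm; rest end at -y. On leaving a detent the push rises at once to 6 to 7 N, fades to about nothing over 9 mm, up to the hump; there the lever jumps 7 to 9 mm ahead of the finger into the next detent and stays.
- lever (a joint): Lever travel in m towards station +y: 0 at the rest end (knob at y = -55 mm), 0.110 at the far stop. It starts between 0 and 0.012, where it slides freely (1 N friction). Five clicks (detents) 18 mm apart lie at 0.034, 0.052, 0.070, 0.088 and 0.106, so the third is at 0.070; the humps lie 9 mm before each click (0.025, 0.043, 0.061, 0.079).
- start_top (a point): Centre of the top face of the green start button, 26 mm across, on the station's deck; spring button, travel 6 mm straight down, about 5 N when fully down, returns by itself. The nearest part of the lever's knob is at least 55 mm away.
- start (a joint): Travel of the green start button in m: 0 up, 0.006 fully down.
- stop (a joint): Travel of the orange stop button (same size as the green one, other side of the deck) in m: 0 up, 0.006 down. Not to be pressed.
- flux_jar: Small amber jar with a white lid, 36 mm across, 35 mm high, standing on the back of the station's deck; origin at the centre of its underside. Bystander.
- solder_spool: Blue solder spool lying flat, 60 mm across, 35 mm high, beside the station on its +y side; origin at the centre of its underside. Bystander.
- tip_stand: Round black tip stand, 70 mm across, with four upright tips up to 81 mm high, beside the station on its -y side; origin at the centre of its underside. Bystander.
- multimeter: Orange multimeter lying face up, 185 x 88 x 45 mm; origin at the centre of its underside. Bystander.
- phone: Opened phone lying flat, 146 x 71 x 10 mm; origin at the centre of its underside. Bystander.
- screwdriver: Small screwdriver lying on the bench, 150 mm long; handle to its -x. Bystander.
- screw_tray: Aluminium screw tray, 100 x 70 x 18 mm; origin at the centre of its underside. Bystander.

How it is judged:
By the outcome, as a careful person would: the job done as asked, in the order asked, and still so for the second after the job is handed in, with the robot touching nothing.
It also fails if it takes over 72 s, if anything falls off the work surface, if the arm or the gripper's body presses on something with over 40 N, if the wrist force passes 120 N, or if a joint passes its speed limit or range.

### The arm

A 7-joint arm with a two-finger parallel gripper is mounted at the origin on the work surface. World frame = base frame: x ahead of the robot, y to its left, z up, the work surface at z = 0. Lengths are in m, angles in rad, forces in N, time in s.
With the tool pointing down it reaches from about 0.35 to 0.9 m from the base axis. Payload 19.9 kg.
Tool frame: the origin (TCP) lies on the centre line of the jaws, within the pads' length; the fingertips stand 8 mm ahead of it and the grasp point (between the pads) lies 11 mm behind it; z points along the fingers, y is the direction in which the jaws open and shut (so a half turn about z gives the same grasp; the last joint's range is limited). The gripper opens to 94 mm and grips with 3 to 60 N. Pads are 16 mm wide; open, the fingers measure 119 mm over their backs; the gripper's body (75 mm by 177 mm) begins 78 mm behind the grasp point.
Start: joints at [1.119, 0.417, -0.01, 1.614, 0.005, 1.111, -0.053], TCP at [0.25, -0.573, 0.213] pointing down, gripper open.
Joint ranges: [-2.81, 2.81], [-0.39, 2.02], [-1.27, 1.25], [0.06, 2.57], [-1.19, 4.33], [0.19, 2], [-2.82, 2.82]. Speed limits (rad/s): [1.89, 1.89, 2.39, 2.39, 3.01, 3.01, 3.01].

### API

Orientations are given as a unit quaternion [x, y, z, w].
In Python, from bench import * gives the robot as it stands. Calls block until the motion is done:
- goto(position, orientation): joint-space move of the TCP to a pose.
- move_linear(position, orientation=None, max_speed=0.15, f_stop=None): straight line of the TCP; orientation=None keeps the orientation; max_speed is the mean speed in m/s. With f_stop (N) it stops when the force on the tool has changed by that much, and returns True; else False.
- move_joints(angles): joint-space move.
- command_gripper(opening, f_grip=None): finger opening in m; f_grip is the grip in N (None keeps the last); returns when the fingers have stopped.
- wait(seconds).
- ik(position, orientation): joint angles nearest the present ones, or None.
- sense(): the state.
- read_camera(name): name is "side" or "top"; returns the picture (400x640x3 uint8, red, green, blue); there is no depth.
- calibration(name): a dict with "K" (3x3 intrinsics, pixels), "distortion" ([k1, k2, p1, p2, k3] as OpenCV has them; the pictures are not rectified), "R" (3x3) and "t" (3): a world point X has camera coordinates R X + t. Camera axes: x right, y down, z forward; pixel columns grow to the right and rows downward; lengths in m; the calibration is good to about 2 mm. A picture is of the moment at which its call begins. calibration takes no time and is no camera call.
A pose or a line that the arm cannot do raises MotionError and nothing moves.
- finish_job(): hands the job in, once; it reports no verdict.
Trained networks look in the newest picture that a camera, given by its name, has taken for a name from the list of things; names that differ only in an ending like _2 or _b are one class to them, and where a whole thing is asked for, a point or a joint stands for the part that bears it (a point fixed in the world has none). Each returns a list of dicts, best first, with "conf" (0 to 1); they miss things now and then, are a little off and sometimes report something else, mostly with a low value. They report only what shows in the picture. A call takes as long as a camera call.
- find_in(name, camera): "position" ([x, y, z] in m, in world coordinates, good to about 4 mm: the middle of the surface that is visible of it).
The state is a dict: "time_s": time; "q": joint angles; "qd": joint speeds; "joint_efforts": joint torques, N m; "tcp_pos": TCP position; "tcp_rot": TCP orientation; "contact_force": force on the tool from outside, world axes, zero at the start; "moment": the same for the moment, N m; "opening": finger opening in m.
Only numpy, scipy, OpenCV 4.12 (cv2) and the standard library are available. Lean on these libraries where they do the work, as an engineer would, in place of code of your own. Each camera call takes 0.05 s, during which the arm holds its last target. There are 200 camera calls.

## Working session

There is one attempt and no reset: what is moved stays moved. The work goes in short steps, each a Python script; the robot and the scene stay as the last script left them, time stands still between calls to the robot, and variables do not carry over. Pictures are saved under pics/ and viewed, about 8 in all and at most 12, crops included, and the job is handed in when it is done.

```bash
mkdir -p pics; python3 - <<'E'
from bench import *
import cv2,numpy as np
for c in("top","side"):
    im=read_camera(c); cv2.imwrite(f"pics/{c}0.png",im[:,:,::-1])
    k=calibration(c); print(c,np.round(k["K"],1).tolist(),k["distortion"],np.round(k["R"],3).tolist(),np.round(k["t"],3))
    for n in("station_deck","lever_knob","start_top","stop","flux_jar","solder_spool","tip_stand"):
        print(n,[(np.round(d["position"],4).tolist(),round(d["conf"],2)) for d in find_in(n,c)[:2]])
s=sense();print(s["time_s"],s["tcp_rot"],s["contact_force"])
E
```

```text
top [[448.3, 0.0, 321.6], [0.0, 448.3, 204.0], [0.0, 0.0, 1.0]] [-0.10306364  0.          0.          0.          0.        ] [[0.021, -1.0, 0.021], [-0.988, -0.024, -0.154], [0.154, -0.017, -0.988]] [-0.023  0.517  1.459]
station_deck [([0.4218, 0.4924, 0.0117], 0.72), ([0.5865, -0.0735, 0.0839], 0.68)]
lever_knob [([0.4621, -0.4731, 0.0353], 0.26)]
start_top [([0.5284, -0.0161, 0.1093], 0.37)]
stop [([0.5336, -0.1358, 0.1064], 0.53), ([0.5303, -0.0139, 0.1117], 0.49)]
flux_jar [([0.4578, -0.4714, 0.0343], 0.65), ([0.5287, -0.1336, 0.1061], 0.42)]
solder_spool [([0.5619, 0.1082, 0.0351], 0.63), ([0.5321, -0.0143, 0.1089], 0.6)]
tip_stand [([0.6269, -0.2656, 0.0252], 0.9), ([0.6427, 0.5006, -0.0006], 0.73)]
side [[388.4, 0.0, 321.7], [0.0, 388.4, 198.4], [0.0, 0.0, 1.0]] [-0.0941904  0.         0.         0.         0.       ] [[-0.923, -0.384, -0.002], [-0.271, 0.656, -0.704], [0.271, -0.65, -0.71]] [0.468 0.188 0.99 ]
station_deck [([0.5352, -0.1331, 0.1069], 0.7), ([0.5859, -0.019, 0.0825], 0.63)]
lever_knob [([0.6189, -0.1103, 0.1096], 0.48), ([0.53, -0.0116, 0.1075], 0.37)]
start_top [([0.6208, -0.111, 0.1133], 0.7)]
stop [([0.535, -0.1313, 0.1066], 0.57)]
flux_jar [([0.6844, -0.0536, 0.1079], 0.57), ([0.6369, -0.2737, 0.0401], 0.55)]
solder_spool [([0.558, 0.1203, 0.0322], 0.68)]
tip_stand [([0.6316, -0.2697, 0.0379], 0.45)]
0.8 [ 9.78982156e-01  2.03945919e-01 -1.14774361e-05 -3.64263697e-05] [ 0.78929843 -0.13828175  0.39955675]
```

```bash
python3 - <<'E'
import cv2
a=cv2.imread("pics/top0.png")[120:290,200:480];b=cv2.imread("pics/side0.png")[80:330,100:430]
cv2.imwrite("pics/t1.png",cv2.resize(a,None,fx=2.8,fy=2.8,interpolation=cv2.INTER_CUBIC));cv2.imwrite("pics/s1.png",cv2.resize(b,None,fx=2.4,fy=2.4,interpolation=cv2.INTER_CUBIC))
E
```

```text
(no output)
```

View pics/t1.png

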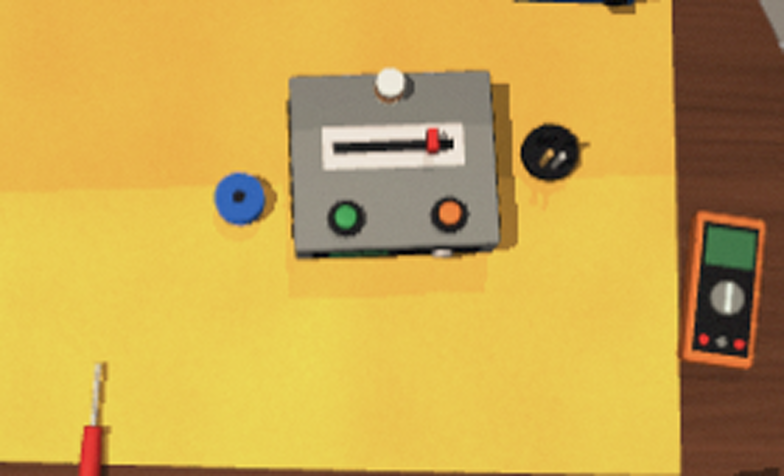

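View pics/s1.png

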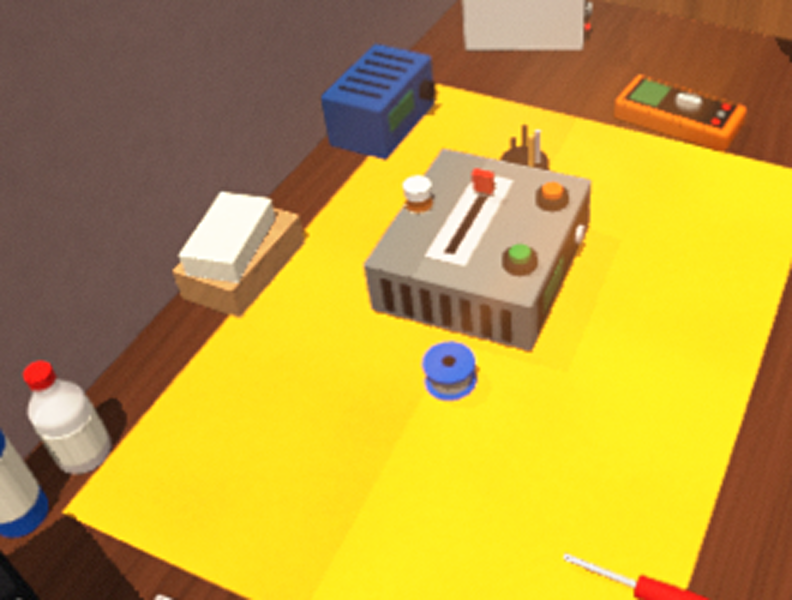

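The top crop shows the station almost square to the world, with the red knob at about (433,140), near the right (-y) end of the slot. Green is at (346,217), orange at (450,213), the jar at (390,85), the spool to the left and the tip stand to the right. The side crop agrees. Next I'll triangulate the coloured parts.

```bash
cat > h.py <<'E'
from bench import *
import cv2,numpy as np
def blob(im,col,near):
    h=cv2.cvtColor(im,cv2.COLOR_RGB2HSV).astype(int);H,S,V=h[...,0],h[...,1],h[...,2]
    r={"red":((H<5)|(H>174)),"green":(H>45)&(H<80),"orange":(H>5)&(H<17)}[col]
    m=(r&(S>140)&(V>90)).astype(np.uint8)
    n,l,st,c=cv2.connectedComponentsWithStats(m)
    i=min((i for i in range(1,n) if st[i,4]>15),key=lambda i:np.hypot(*(c[i]-near)))
    return c[i],st[i].tolist()
def P(c):
    k=calibration(c);return k["K"],np.array(k["distortion"]),np.array(k["R"]),np.array(k["t"])
def proj(c,X):
    K,d,R,t=P(c);return cv2.projectPoints(np.array([X],float),cv2.Rodrigues(R)[0],t,K,d)[0].ravel()
def tri(uv):
    Ms,us=[],[]
    for c in("top","side"):
        K,d,R,t=P(c);us.append(cv2.undistortPoints(np.array([[uv[c]]],float),K,d).reshape(2,1));Ms.append(np.c_[R,t])
    X=cv2.triangulatePoints(*Ms,*us).ravel();return X[:3]/X[3]
def onplane(c,uv,z):
    K,d,R,t=P(c);u=cv2.undistortPoints(np.array([[uv]],float),K,d).ravel();r=R.T@[*u,1];o=-R.T@t
    return o+r*(z-o[2])/r[2]
E
python3 - <<'E'
from h import *
ims={c:cv2.imread(f"pics/{c}0.png")[:,:,::-1].copy() for c in("top","side")}
g={"red":(0.62,-.111,.11),"green":(.53,-.014,.108),"orange":(.534,-.133,.107)}
for n,X in g.items():
    uv={}
    for c in ims: uv[c],st=blob(ims[c],n,proj(c,X)); print(n,c,uv[c].round(1),st,onplane(c,uv[c],.107).round(4))
    print(n,tri(uv).round(4))
# deck corners in top crop
for p in((290,77),(489,71),(296,249),(497,242)): print(onplane("top",(200+p[0]/2.8,120+p[1]/2.8),.085).round(4))
E
```

```text
red top [354.  170.3] [352, 166, 5, 9, 37] [ 0.6203 -0.1129  0.107 ]
red side [381.6 330.1] [365, 320, 33, 21, 342] [0.2403 0.3287 0.107 ]
red [ 0.7005 -0.4583 -1.819 ]Traceback (most recent call last):
  File "<stdin>", line 6, in <module>
  File "h.py", line 8, in blob
    i=min((i for i in range(1,n) if st[i,4]>15),key=lambda i:np.hypot(*(c[i]-near)))
ValueError: min() iterable argument is empty
```

```bash
sed -i 's/H<5)|/H<9)|/; s/(H>5)/(H>7)/; s/(H>45)&(H<80)/(H>40)\&(H<85)/; s/S>140)&(V>90)/S>110)\&(V>60)/' h.py
python3 - <<'E'
from h import *
ims={c:cv2.imread(f"pics/{c}0.png")[:,:,::-1].copy() for c in("top","side")}
g={"red":(0.62,-.111,.11),"green":(.53,-.014,.108),"orange":(.534,-.133,.107)}
for n,X in g.items():
    uv={}
    for c in ims:
        p=proj(c,X);h=cv2.cvtColor(ims[c],cv2.COLOR_RGB2HSV);print(p.round(1),h[int(p[1]),int(p[0])])
        uv[c],st=blob(ims[c],n,p); print(n,c,uv[c].round(1),st,onplane(c,uv[c],.107).round(4))
    print(n,tri(uv).round(4))
for p in((290,77),(489,71),(296,249),(497,242)): print(onplane("top",(200+p[0]/2.8,120+p[1]/2.8),.085).round(4))
E
```

```text
[353.5 170.1] [  1 195 228]
red top [354.  170.1] [352, 166, 5, 9, 40] [ 0.621  -0.1127  0.107 ]
[300.8 154.4] [  6 203 201]
red side [300.8 154.8] [296, 150, 10, 11, 87] [ 0.6207 -0.1126  0.107 ]
red [ 0.6209 -0.1128  0.1069]
[322.9 196.9] [ 65 135 166]
green top [323.1 196.9] [319, 193, 9, 9, 56] [ 0.5303 -0.0144  0.107 ]
[315.8 183.4] [ 47 148 200]
green side [315.9 184.4] [312, 182, 9, 6, 39] [ 0.5285 -0.0116  0.107 ]
green [ 0.5304 -0.0146  0.1038]
[360.  196.7] [ 12 181 234]
orange top [360.3 195.5] [356, 191, 9, 10, 63] [ 0.5378 -0.1339  0.107 ]
[330.4 157.9] [ 17 213 254]
orange side [329.7 162.2] [323, 155, 14, 13, 122] [ 0.5284 -0.1137  0.107 ]
orange [ 0.5395 -0.1365  0.0864]
[0.6984 0.0531 0.085 ]
[ 0.7125 -0.183   0.085 ]
[0.4932 0.0404 0.085 ]
[ 0.5071 -0.1927  0.085 ]
```

```bash
cat >> h.py <<'E'
A=0.0595; C=np.array([.603,-.0708,.085]); Rz=np.array([[np.cos(A),-np.sin(A),0],[np.sin(A),np.cos(A),0],[0,0,1]])
S=lambda x,y,z: C+Rz@[x,y,z]
Si=lambda p: Rz.T@(np.array(p)-C)
Q=lambda a:[np.cos(a/2),np.sin(a/2),0,0]
def F(): return (Rz.T@np.array(sense()["contact_force"]))
E
python3 - <<'E'
from h import *
for a in(A,A+np.pi/2,A-np.pi/2):
    for p in((15,-77,20),(15,15,20),(-70,60,20)):
        q=ik(S(*np.array(p)/1e3),Q(a)); print(round(a,2),p,None if q is None else np.round(q,2))
E
```

```text
0.06 (15, -77, 20) [ 0.33  0.56 -0.2   1.66  0.13  0.93 -1.43]
0.06 (15, 15, 20) [ 0.24  0.54 -0.27  1.71  0.17  0.91 -1.61]
0.06 (-70, 60, 20) [ 0.27  0.41 -0.37  1.94  0.19  0.83 -1.71]
1.63 (15, -77, 20) [ 0.54  0.61 -0.5   1.65  0.34  0.97 -0.01]
1.63 (15, 15, 20) [ 0.49  0.6  -0.61  1.7   0.41  0.97 -0.22]
1.63 (-70, 60, 20) [ 0.46  0.45 -0.6   1.93  0.33  0.86 -0.25]
-1.51 (15, -77, 20) [-0.51  0.85  1.08  1.69 -0.82  1.13 -2.27]
-1.51 (15, 15, 20) [-0.68  0.81  1.08  1.74 -0.8   1.1  -2.41]
-1.51 (-70, 60, 20) [-0.84  0.65  1.08  1.97 -0.7   0.96 -2.49]
```

```bash
cat >> h.py <<'E'
QP=Q(A+np.pi/2)
E
python3 - <<'E'
from h import *
command_gripper(0.0,40)
goto(S(.015,-.078,.13),QP); print(sense()["time_s"],sense()["opening"])
print(move_linear(S(.015,-.078,.021),QP,.06,f_stop=5), Si(sense()["tcp_pos"]).round(4))
b=F();print("bias",b.round(2))
for y in np.arange(-.074,-.040,.002):
    hit=move_linear(S(.015,y,.021),QP,.02,f_stop=4)
    s=sense();print(hit,Si(s["tcp_pos"]).round(4)[:2],(F()-b).round(2),round(s["time_s"],2))
    if hit: break
for c in("top","side"): cv2.imwrite(f"pics/{c}1.png",read_camera(c)[:,:,::-1])
a=cv2.imread("pics/top1.png")[130:230,270:430];d=cv2.imread("pics/side1.png")[110:230,240:400]
f=lambda i:cv2.resize(i,(480,int(480*i.shape[0]/i.shape[1])),interpolation=cv2.INTER_CUBIC)
a,d=f(a)[:270],f(d)[:330]; cv2.imwrite("pics/m1.png",np.vstack([a,d])[:600])
E
```

```text
4.25 0.0005028606602136129
False [ 0.0151 -0.078   0.0213]
bias [0.22 0.45 0.56]
False [ 0.0151 -0.0737] [-0.59  0.27 -1.49] 6.57
False [ 0.015  -0.0718] [ 0.82 -0.41 -0.86] 6.82
False [ 0.015  -0.0698] [-0.66 -0.39 -0.52] 7.07
False [ 0.015  -0.0678] [-0.39 -1.12 -1.34] 7.32
False [ 0.015  -0.0658] [-0.24 -0.51  0.1 ] 7.57
False [ 0.015  -0.0638] [ 0.37 -0.33 -0.01] 7.82
False [ 0.015  -0.0618] [ 0.2  -0.65 -0.6 ] 8.07
False [ 0.015  -0.0598] [-0.46 -0.36 -1.14] 8.32
False [ 0.015  -0.0579] [ 0.39 -0.88 -1.49] 8.57
False [ 0.015  -0.0558] [-0.95 -1.38 -0.69] 8.82
False [ 0.015  -0.0543] [-0.13 -4.68 -0.79] 9.07
False [ 0.015  -0.0525] [-0.66 -4.21  0.04] 9.32
False [ 0.015  -0.0502] [-1.23 -5.09  0.18] 9.57
False [ 0.015  -0.0476] [-1.01 -1.85  0.22] 9.82
False [ 0.0151 -0.0454] [ 0.55 -0.05 -0.26] 10.07
False [ 0.0151 -0.0436] [-0.28  0.55 -0.97] 10.32
False [ 0.015  -0.0417] [-1.11  0.32 -0.01] 10.57
```

View pics/m1.png

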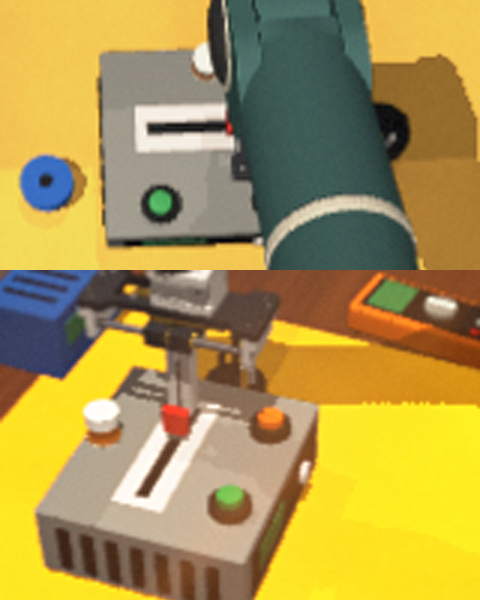

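The side view shows the closed fingertips right behind the red knob, at about (176,420) in the picture. The force rose to 5 N and then faded. I'll check the knob position and go on in 1 mm steps through the second click only.

```bash
cat >> h.py <<'E'
def lever():
    im=read_camera("side"); uv,st=blob(im,"red",proj("side",S(.015,Si(sense()["tcp_pos"])[1]+.018,.022)))
    return Si(onplane("side",uv,.107))[1]+.055, st
def step(y,b,v=.02):
    move_linear(S(.015,y,.021),QP,v)
    f=np.mean([F()[1] for _ in range(3)])-b
    s=sense();print(Si(s["tcp_pos"])[1].round(4),round(f,2),round(s["time_s"],2)); return f
E
python3 - <<'E'
from h import *
print(lever())
b=.45; up=False
for y in np.arange(-.041,-.022,.001):
    f=step(y,b)
    if f<-3.5: up=True
    if up and f>-1 and y>-.0265: break
wait(.2);print(lever())
E
```

```text
(np.float64(0.03489460869808174), [294, 154, 10, 12, 90])
-0.0409 -0.12 10.97
-0.0399 0.26 11.22
-0.0389 -0.67 11.47
-0.0379 -1.31 11.72
-0.0369 -0.74 11.97
-0.0364 -3.59 12.22
-0.0358 -6.05 12.47
-0.035 -6.65 12.72
-0.0338 -5.2 12.97
-0.0325 -5.64 13.22
-0.0309 -3.98 13.47
-0.0297 -2.61 13.72
-0.0286 -2.18 13.97
-0.0277 -0.78 14.22
-0.0267 -0.81 14.47
-0.0258 -1.09 14.72
-0.0248 0.24 14.97
(np.float64(0.05305574493959461), [291, 158, 10, 12, 95])
```

```bash
python3 - <<'E'
from h import *
b=.45; up=False
for y in np.arange(-.0238,-.0095,.001): step(y,b)
print(lever())
for y in(-.009,-.0082,-.0074,-.0066,-.006):
    step(y,b); wait(.1); l,_=lever(); print("lever",l)
    if l>.068: break
E
```

```text
-0.0237 -0.37 15.47
-0.0227 -0.36 15.72
-0.0217 -0.33 15.97
-0.0207 -1.0 16.22
-0.0197 0.26 16.47
-0.0188 -1.4 16.72
-0.0183 -4.63 16.97
-0.0176 -6.29 17.22
-0.0166 -7.18 17.47
-0.0154 -6.04 17.72
-0.0141 -4.14 17.97
-0.0126 -4.06 18.22
-0.0115 -1.98 18.47
-0.0104 -1.7 18.72
-0.0095 -1.41 18.97
(np.float64(0.062042718818373276), [290, 160, 10, 11, 95])
-0.0088 -0.59 19.27
lever 0.06285569708073731
-0.0081 0.17 19.67
lever 0.06381134771223641
-0.0073 0.06 20.07
lever 0.07046633730701206
```

The lever has dropped into the third click: vision reads 0.0705, with a bias of about +0.9 mm at the earlier clicks. I'll back off, then press green while watching the force.

```bash
python3 - <<'E'
from h import *
move_linear(S(.015,-.022,.021),QP,.05); move_linear(S(.015,-.022,.11),QP,.12)
goto(S(-.07,.06,.09),QP)
print("lever",lever()[0]) if 0 else None
move_linear(S(-.07,.06,.040),QP,.08,f_stop=6)
wait(.2);b=np.mean([F()[2] for _ in range(5)]);print("b",b)
for z in np.arange(.039,.008,-.001):
    move_linear(S(-.07,.06,z),QP,.02); wait(.05)
    f=np.mean([F()[2] for _ in range(3)])-b
    p=Si(sense()["tcp_pos"]);print(p[2].round(4),round(f,2))
    if f>11: break
wait(.3);print(sense()["time_s"],F().round(1))
cv2.imwrite("pics/p.png",cv2.resize(read_camera("side")[110:230,240:400,::-1],(640,480),interpolation=cv2.INTER_CUBIC))
E
```

```text
b -0.3286602587939337
0.0391 0.24
0.038 0.4
0.037 -0.02
0.036 1.02
0.035 0.15
0.034 0.97
0.033 -0.02
0.032 0.19
0.031 -0.35
0.0301 2.14
0.0291 1.69
0.0281 2.76
0.027 2.84
0.026 5.29
0.025 4.49
0.0242 9.59
0.0239 23.56
28.475 [-5.3  0.1 22.6]
```

View pics/p.png

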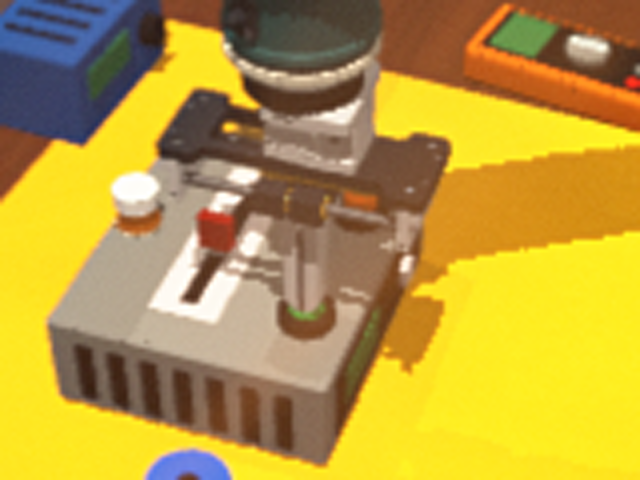

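The picture shows the tips centred on the green button at about (307,310). The force climbed over 6 mm of travel and then went stiff, so the button is fully down. Retracting now.

```bash
python3 - <<'E'
from h import *
move_linear(S(-.07,.06,.05),QP,.05); move_linear(S(-.07,.06,.2),QP,.15)
goto([.35,-.45,.3],QP); wait(.3)
im={c:read_camera(c) for c in("top","side")}
for n,X in(("red",S(.015,.015,.022)),("green",S(-.07,.06,.02)),("orange",S(-.07,-.06,.02))):
    uv={c:blob(im[c],n,proj(c,X))[0] for c in im}; print(n,{c:uv[c].round(1).tolist() for c in uv},[Si(onplane(c,uv[c],.107)).round(4) for c in uv])
cv2.imwrite("pics/e.png",np.vstack([cv2.resize(im["top"][130:230,250:430,::-1],(480,267)),cv2.resize(im["side"][110:230,240:400,::-1],(480,330))]))
print(sense()["time_s"],F().round(1))
E
```

```text
red {'top': [335.8, 170.2], 'side': [293.5, 167.2]} [array([0.0171, 0.0158, 0.022 ]), array([0.0144, 0.0166, 0.022 ])]
green {'top': [323.0, 197.0], 'side': [315.9, 184.4]} [array([-0.0694,  0.0608,  0.022 ]), array([-0.0708,  0.0635,  0.022 ])]
orange {'top': [360.2, 195.6], 'side': [329.8, 162.3]} [array([-0.0692, -0.0589,  0.022 ]), array([-0.0772, -0.0383,  0.022 ])]
32.4833 [-0.5 -0.1  0.5]
```

View pics/e.png

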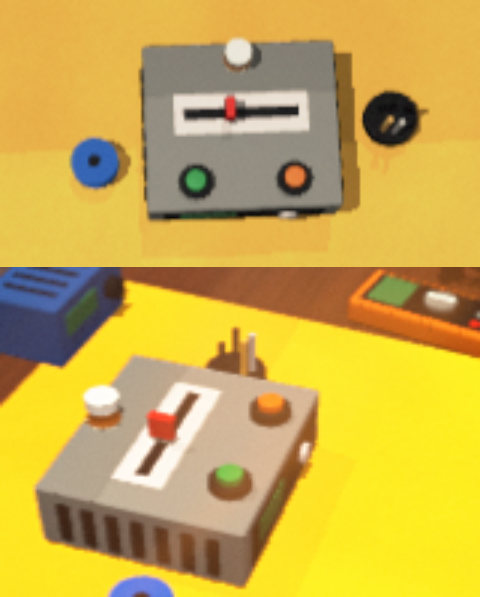

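The knob (231,108 in the top view) reads y ≈ +16 mm, so travel is about 0.070–0.071, the third click. Green is back up, the station and jar are where they were, and the arm is clear.

```bash
python3 -c "
from bench import *
finish_job();print(sense()['time_s'])"
```

```text
the job is handed in; nothing more can be done
the job is handed in; nothing more can be done
```

The lever is in the third click and the green start button was then pressed fully down and released. I handed the job in at about 32.5 s on the robot's clock.

- **Lever:** I pushed it with closed fingertips in 1–2 mm steps and felt three force rises and fades (peaks of about 5 to 7 N). The last camera check put the knob at station y of about +16 mm, or travel 0.071. The camera read about 1 mm too far at the earlier clicks, so this fits the third click at 0.070.
- **Start button:** It went down the full 6 mm and hit its stop. The force at the stop briefly reached about 23 N. In the last pictures it is back up, at its starting pixel position.
- **Everything else:** The green and orange button pixels show that the station did not move. The orange stop button was not touched. The jar, spool and tip stand look as they did before. The phone and the screw tray were never checked, and the screwdriver was not looked at again after the first pictures. The arm went nowhere near them.

One check disagreed: the side camera's position for the orange button was about 20 mm off. Its colour blob picked up extra pixels, and it read the same before and after the job, so I relied on the top camera for that one.

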